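Feed the specimen carrier home along the cutter's fence with the push stick

ROBOT

A 7-joint arm with a two-finger parallel gripper is mounted at the origin on the work surface. World frame = base frame: x ahead of the robot, y to its left, z up, the work surface at z = 0. Lengths are in m, angles in rad, forces in N, time in s.
With the tool pointing down it reaches from about 0.425 to 0.925 m from the base axis. Payload 6.8 kg.
Tool frame: the origin (TCP) lies on the mounting face of the last link; the fingertips stand 173 mm ahead of it and the grasp point (between the pads) lies 155 mm ahead of it; z points along the fingers, y is the line along which they close (so a half turn about z gives the same grasp; the last joint's range is limited). The gripper opens to 85 mm and grips with 20 to 120 N. Pads are 22 mm wide; open, the fingers measure 114 mm over their backs; the gripper's body (76 mm by 85 mm) begins 54 mm behind the grasp point. The pads swing forward as they close: fully open they stand 13 mm farther back than shut.
Start: joints at [-1.448, 0.477, 0.022, 1.555, -0.011, 1.109, -0.083], TCP at [0.154, 0.657, 0.405] pointing down, gripper open.
Joint ranges: [-2.96, 2.96], [-0.34, 2.1], [-1.41, 1.46], [0.24, 2.44], [-1.37, 4.51], [0.17, 1.92], [-2.96, 2.96]. Speed limits (rad/s): [2.39, 2.39, 3.14, 3.14, 3.14, 3.14, 3.14].

INTERFACE

Orientations are given as a rotation vector (axis times angle).
In Python, from bench import r gives the robot as it stands.
- The arm moves only by the tool arm_command, never from a script. Its argument "plan" is a list of rows, each an object of numbers: "claw": the closure, from 0 (fully open) to 1 (shut); "tx", "ty", "tz": the shift along the tool's x, y, z in m; "ax", "ay", "az": the turn, a rotation vector about the tool's x, y, z in degrees. A call has exactly 10 rows; each row shifts and turns the commanded pose from where the row before left it, along the tool's axes as they then stand; what a row does not reach is not made up. A row lasts 1/12 s, in which the tool goes at most 41.7 mm and 7.16 degrees, less where a joint would pass 70% of its speed; a pose out of reach is approached as far as the arm can. A call is refused whole if a number of a shift passes 0.0417 or a number of a turn 7.16, either way. A call with a gripper value outside its range is refused whole. The fingers move at their own pace and stop on an object; "squeeze" is the grip in N (left out, the last holds). Time passes only in rows, so rows that do not move let the fingers close, or fill a call up. It gives the time, the measured TCP pose, the force, the opening and the grip force at its end, in the units of the state.
- r.get_obs(): the state, without advancing time (a new reading comes with each control period).
- r.grab_frame(name): name is "scene" or "top" or "wrist"; returns the picture (384x512x3 uint8, red, green, blue); there is no depth.
- r.camera_model(name): a dict with "fx", "fy", "cx", "cy" (pixels), "position" and "orientation" of the camera in the world; the wrist camera has in their place "tool_from_camera" (4x4, takes a point from camera to tool coordinates, whose origin is the TCP and whose axes are the flange's). Camera axes: x right, y up, looking along -z (the intrinsics and any distortion apply to the point x, -y, -z); pixel columns grow to the right and rows downward; lengths in m; the calibration is good to about 2 mm. A picture is of the moment at which its call begins: read the wrist's pose just before it. camera_model takes no time and is no camera call.
- r.hand_in(): hands the job in; it is judged then, once.
Trained networks look in the newest picture that a camera, given by its name, has taken for a name from the list of things; names that differ only in an ending like _2 or _b are one class to them, and where a whole thing is asked for, a point or a joint stands for the part that bears it (a point fixed in the world has none). Each returns a list of dicts, best first, with "confidence" (0 to 1); they miss things now and then, are a little off and sometimes report something else, mostly with a low value. They report only what shows in the picture. A call takes as long as a camera call.
- r.boxes_of(target, camera): "location" ([x, y, z] in m, in the coordinates of the camera as it stood for that picture, good to about 4 mm: the middle of the surface that is visible of it).
- r.tip_of(target, camera): "location" ([x, y, z] in m, in the coordinates of the camera as it stood for that picture, good to about 4 mm: a listed point, or the origin of a listed thing).
The state is a dict: "clock": time; "joints": joint angles; "qvel": joint speeds; "tau": joint torques, N m; "tcp_pos": TCP position; "orientation": TCP orientation; "contact_force": force on the tool from outside, world axes, zero at the start; "moment": the same for the moment, N m; "grip_width": finger opening in m; "gripper_force": force on a finger pad.
Only numpy, scipy, OpenCV 4.12 (cv2) and the standard library are available. Lean on these libraries where they do the work, as an engineer would, in place of code of your own. Each camera call takes 0.05 s, during which the arm holds its last target. There are 200 camera calls.

TASK

Take the wooden push stick from its rest and, touching the specimen carrier with nothing but the stick, bring the carrier flat against the sample cutter's fence, then feed it along the fence under the clear guard until it is home against the end stop. Keep it pressed flat to the fence all the way under the guard, with a light hand: the carrier must not come off the fence or skew, nor be forced hard against the fence or the stop. Leave the carrier there, lay the stick back on its rest and leave everything else on the bench undisturbed.

Things in the scene. Friction and masses are not known exactly. Their poses are not given: they have to be found in the camera images.
- bed: the low sample cutter on the bench: a grey board bed 220 x 460 mm, its top face 16 mm above the bench. Origin: on the bench, mid-width, 250 mm from its infeed end. x axis: across the bed towards the fence (far side); y axis: the feed direction, along the fence towards the stop. At y +172 mm a cutting rail crosses the bed, with a cutter head parked at its near end, up to 116 mm above the bench
- guard: the clear guard fixed over the far part of the bed: a flat see-through panel 4 mm thick, underside 59 mm above the bed's top. Origin: that of the bed, but on its top face; same axes. The panel covers x -60..+105 and y +10..+145 mm; posts behind the fence and one at x -52, y +136 mm. The carrier is under the guard once its block's front end reaches that mouth (carrier origin at bed y -40 mm)
- fence: the fence: a fixed aluminium rail on the bed, 360 mm long, 28 mm high, with a thin white face plate in front on three adjusting screws. Origin: foot of the rail's front (bed x +86, y -60 mm); y axis: along the feed. The carrier slides on the plate: a stiff flat face parallel to y, looking to -x, set anywhere 6 to 26 mm ahead of the rail (fence x -26..-6 mm; not measured). Press it with under 16 N
- stop: the end stop: a dark steel bar fixed on the bed, 76 mm wide, 12 mm thick, 14 mm high. Origin: on the bed's top, middle of the face that meets the carrier (bed x +32, y +120 mm), looking to -y. The carrier must press on it with less than 22 N
- carrier: the specimen carrier, loose on the bed's infeed end, off the fence: an aluminium block 60 (x) x 100 (y) x 18 mm with card clamped on top (42 mm high in all), 0.35 to 0.7 kg, friction 0.5 to 0.7. Origin: centre of its underside. Its +x side goes to the fence, its front (+y) end, 50 mm from the origin, to the stop. The card (48 mm wide, 18 to 26 mm up) overhangs the front by 30 mm, above the stop
- carrier_back (a point): the carrier's rear corner on the side away from the fence (its x -30, y -50 mm), 9 mm above the bed: the corner that the stick's notch takes
- stick_grip (a point): the wooden push stick, 287 mm long, 0.14 kg: a level shaft 20 mm wide, 24 mm high, with a toe in front that hangs 12 mm below the shaft's underside. This point: mid-shaft, half-way up, near the balance, to grip across the width. x axis: along the shaft to the toe; z up. The tail ends 140 mm behind. Held with this point 44 mm above the bench, the toe's underside is 4 mm above the bed
- stick_notch (a point): bottom of the V notch in the front of the toe, 138 mm ahead of stick_grip and 8 mm lower, half-way up the 32 mm high toe. The V opens forward, 120 degrees, 30 mm wide at the mouth, 9 mm deep, alike at all heights. With the carrier's corner in it and the stick level at about 45 degrees to the fence it can push both along the fence and towards it
- rest_seat (a point): the stick's rest on the bench: two grey saddles 150 mm apart between centres, each 60 mm wide, 16 mm thick, 28 mm high, with 12 mm high ears at the sides (44 mm between them). This point: where stick_grip lies when the stick is on the rest, mid-way between the saddles, 40 mm above the bench. x axis: along the rest, the way the toe points
- weight: bystander: steel 500 g weight, 38 mm wide, 60 mm high, behind the fence. Origin under its centre
- tape: bystander: roll of packing tape, 96 mm wide, 48 mm high. Origin under its centre
- knife: bystander: yellow utility knife, 150 mm long, 26 mm wide, 16 mm high, between rest and bed. Origin under its centre
- coupons: bystander: stack of square card coupons, 74 mm, 25 mm high. Origin under its centre
- holder: bystander: steel ring-crush sample holder, a disc 76 mm wide, 18 mm high. Origin under its centre
- caliper: bystander: digital caliper lying flat, 225 mm long, 14 mm high. Origin under its beam's centre
- marker: bystander: white marker pen with a black cap, 125 mm long, 14 mm high. Origin under its centre

How it is judged:
By the outcome, as a careful person would: the job done as asked, in the order asked, and still so for the second after the job is handed in, with the robot touching nothing.
It also fails if it takes over 72 s, if anything falls off the work surface, if the arm or the gripper's body presses on something with over 40 N, if the wrist force passes 120 N, or if a joint passes its speed limit or range.

## Working session

There is one attempt and no reset: what is moved stays moved. The work goes in short steps, Python scripts to look and compute and a tool call to move; the robot and the scene stay as the last step left them, time stands still between calls to the robot, and variables do not carry over. Pictures are saved under pics/ and viewed, at most 10 in all, crops included, and the job is handed in when it is done.

Besides the shell and the picture viewer there is one more tool, called after "Request:" as name(argument=value, ...), one argument or row to a line, values as JSON. arm_command: Moves the arm, as the interface text tells. Its arguments: {"type":"object","properties":{"plan":{"type":"array","items":{"type":"object","properties":{"claw":{"type":"number"},"tx":{"type":"number"},"ty":{"type":"number"},"tz":{"type":"number"},"ax":{"type":"number"},"ay":{"type":"number"},"az":{"type":"number"}}}},"squeeze":{"type":"number"}},"required":["plan"]}

```bash
ls; mkdir -p pics; cat > h.py <<'E'
import numpy as np, cv2
from scipy.spatial.transform import Rotation as R
from bench import r
def cam(name,o=None):
    m=r.camera_model(name)
    if name=="wrist":
        o=o or r.get_obs(); T=np.eye(4);T[:3,:3]=R.from_rotvec(o["orientation"]).as_matrix();T[:3,3]=o["tcp_pos"]
        return m,T@np.array(m["tool_from_camera"])
    q=np.array(m["orientation"]); T=np.eye(4)
    T[:3,:3]=q if q.shape==(3,3) else (R.from_rotvec(q) if q.size==3 else R.from_quat(q)).as_matrix()
    T[:3,3]=m["position"]; return m,T
def world(p,T): return T[:3,:3]@np.array(p)+T[:3,3]
def pix(P,m,T):
    c=T[:3,:3].T@(np.array(P)-T[:3,3]); return m["fx"]*c[0]/-c[2]+m["cx"], m["fy"]*c[1]/c[2]+m["cy"]
def ray(u,v,z,m,T):
    d=T[:3,:3]@np.array([(u-m["cx"])/m["fx"],-(v-m["cy"])/m["fy"],-1]); return T[:3,3]+d*(z-T[2,3])/d[2]
def save(name,f): cv2.imwrite("pics/"+f,cv2.cvtColor(np.asarray(name),cv2.COLOR_RGB2BGR))
E
python3 - <<'E'
from h import *
for n in("scene","top","wrist"): print(n,r.camera_model(n))
o=r.get_obs();print(o)
a=r.grab_frame("scene");b=r.grab_frame("top")
save(np.hstack([a,b])[:, :],"tmp.png");save(a,"s0.png");save(b,"t0.png")
for n in ("top","scene"):
    m,T=cam(n)
    for t in "bed guard fence stop carrier carrier_back stick_grip stick_notch rest_seat weight tape knife coupons holder caliper marker".split():
        L=r.tip_of(t,n)
        print(n,t,[(np.round(world(d["location"],T),4).tolist(),round(d["confidence"],2)) for d in L[:2]])
E
```

```text
pics
scene {'fx': 432.3919009391949, 'fy': 432.3919009391949, 'cx': 253.879435225963, 'cy': 190.45935667741364, 'position': array([ 1.49728218, -0.29650775,  0.98769026]), 'orientation': array([0.6860055 , 0.51762361, 1.18144712])}
top {'fx': 455.20421465906713, 'fy': 455.20421465906713, 'cx': 253.80395279069714, 'cy': 192.49597081942622, 'position': array([ 0.27355241, -0.01081638,  1.42266468]), 'orientation': array([ 0.16539572, -0.17459204, -1.6493683 ])}
wrist {'fx': 343.64993909532825, 'fy': 343.64993909532825, 'cx': 252.30226793402815, 'cy': 186.9788443856423, 'tool_from_camera': array([[ 6.71313614e-04,  9.46572295e-01,  3.22490991e-01,
         8.35824206e-02],
       [ 9.99999173e-01, -9.89068924e-04,  8.21456071e-04,
         1.44661913e-03],
       [ 1.09653338e-03,  3.22490173e-01, -9.46572177e-01,
         3.09581741e-02],
       [ 0.00000000e+00,  0.00000000e+00,  0.00000000e+00,
         1.00000000e+00]])}
{'clock': 0.0, 'joints': array([-1.44811446,  0.47780378,  0.02229826,  1.55648131, -0.01150102,
        1.10930201, -0.08310345]), 'qvel': array([ 7.73618948e-05, 
[... 1613 characters left out ...]
 0.0134], 0.64), ([0.5146, -0.4183, 0.0413], 0.5)]
scene stop []
scene carrier [([0.6339, 0.0131, 0.0153], 0.92)]
scene carrier_back [([0.6116, -0.0415, 0.0205], 0.67)]
scene stick_grip [([0.5134, -0.4139, 0.0415], 0.7)]
scene stick_notch [([0.6513, -0.4088, 0.037], 0.92)]
scene rest_seat [([0.5116, -0.4155, 0.0435], 0.95)]
scene weight [([0.8126, 0.1175, -0.0031], 0.57)]
scene tape [([0.4175, 0.4469, 0.0024], 0.72)]
scene knife [([0.7124, -0.2726, 0.0005], 0.68)]
scene coupons [([0.6619, 0.4528, 0.0006], 0.68)]
scene holder [([0.5333, 0.5191, -0.002], 0.65), ([0.6124, -0.0391, 0.0221], 0.65)]
scene caliper [([0.3222, 0.2178, -0.0021], 0.92)]
scene marker [([0.5153, -0.5546, -0.0005], 0.53)]
```

View pics/t0.png

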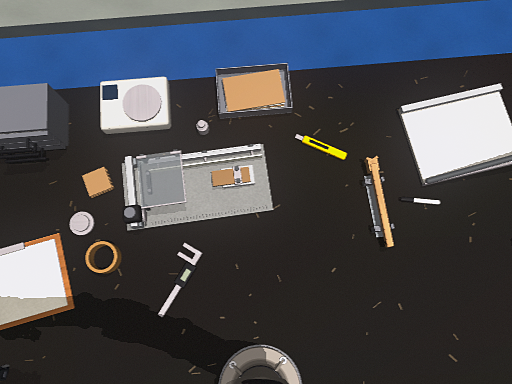

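View pics/s0.png

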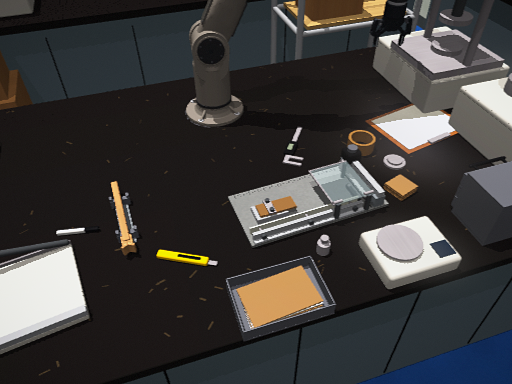

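Request:
arm_command(
  plan=[
    {"az":-6.6},
    {"az":-6.6},
    {"tx":-0.024,"ty":-0.033},
    {"tx":-0.024,"ty":-0.033},
    {"tx":-0.024,"ty":-0.033},
    {"tx":-0.024,"ty":-0.033},
    {"tx":-0.024,"ty":-0.033},
    {"tx":-0.024,"ty":-0.033},
    {"tx":-0.024,"ty":-0.033},
    {"tx":-0.024,"ty":-0.033},
  ],
)

```text
invalid input at $.plan[0]: expected keys claw, tx, ty, tz, ax, ay, az
```

Request:
arm_command(
  plan=[
    {"tx":-0.024,"ty":-0.033},
    {"tx":-0.024,"ty":-0.033},
    {"tx":-0.024,"ty":-0.033},
    {"tx":-0.024,"ty":-0.033},
    {"tx":-0.024,"ty":-0.033},
    {"tx":-0.024,"ty":-0.033},
    {"tx":-0.024,"ty":-0.033},
    {"tx":-0.024,"ty":-0.033},
    {"tx":-0.024,"ty":-0.033},
    {"tz":0},
  ],
)

```text
invalid input at $.plan[0]: expected keys claw, tx, ty, tz, ax, ay, az
```

```bash
python3 - <<'E'
from h import *
o=r.get_obs();print(o["clock"],o["tcp_pos"],o["orientation"],o["joints"],o["contact_force"])
m,T=cam("wrist",o);a=r.grab_frame("wrist");np.save("w1.npy",a);np.save("w1T.npy",T)
save(cv2.resize(a,(800,600),interpolation=cv2.INTER_CUBIC),"w1.png")
for t in "bed guard fence stop carrier carrier_back".split():
    print(t,[(np.round(world(d["location"],T),4).tolist(),round(d["confidence"],2)) for d in r.tip_of(t,"wrist")[:2]])
E
```

```text
1.7 [0.15439514 0.6571141  0.40470972] [-3.61634547e-01 -3.12069293e+00 -4.36447601e-05] [-1.44810418  0.47699011  0.02238216  1.55541059 -0.01149442  1.10929312
 -0.08304135] [-0.12832186  1.00370928  0.02762619]
bed []
guard []
fence []
stop []
carrier []
carrier_back []
```

View pics/w1.png

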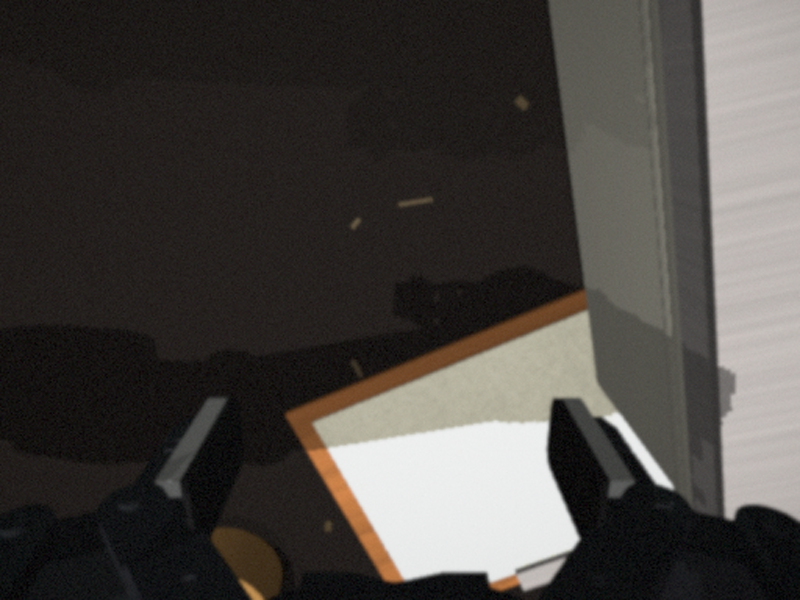

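The view shows only the clipboard and the fingers, since the move was refused; rows need all the keys.

Request:
arm_command(
  plan=[
    {"claw":0,"tx":0,"ty":0,"tz":0,"ax":0,"ay":0,"az":-6.6},
    {"claw":0,"tx":0,"ty":0,"tz":0,"ax":0,"ay":0,"az":-6.6},
    {"claw":0,"tx":-0.024,"ty":-0.033,"tz":0,"ax":0,"ay":0,"az":0},
    {"claw":0,"tx":-0.024,"ty":-0.033,"tz":0,"ax":0,"ay":0,"az":0},
    {"claw":0,"tx":-0.024,"ty":-0.033,"tz":0,"ax":0,"ay":0,"az":0},
    {"claw":0,"tx":-0.024,"ty":-0.033,"tz":0,"ax":0,"ay":0,"az":0},
    {"claw":0,"tx":-0.024,"ty":-0.033,"tz":0,"ax":0,"ay":0,"az":0},
    {"claw":0,"tx":-0.024,"ty":-0.033,"tz":0,"ax":0,"ay":0,"az":0},
    {"claw":0,"tx":-0.024,"ty":-0.033,"tz":0,"ax":0,"ay":0,"az":0},
    {"claw":0,"tx":-0.024,"ty":-0.033,"tz":0,"ax":0,"ay":0,"az":0},
  ],
)

```text
clock: 2.88
tcp_pos: [0.3471, 0.3912, 0.405]
orientation: [0.001, 3.141, 0.001]
contact_force: [0.8, 0.9, -0.2]
grip_width: 0.0855
gripper_force: 0.0
```

Request:
arm_command(
  plan=[
    {"claw":0,"tx":-0.024,"ty":-0.033,"tz":0,"ax":0,"ay":0,"az":0},
    {"claw":0,"tx":-0.024,"ty":-0.033,"tz":0,"ax":0,"ay":0,"az":0},
    {"claw":0,"tx":-0.024,"ty":-0.033,"tz":0,"ax":0,"ay":0,"az":0},
    {"claw":0,"tx":-0.024,"ty":-0.033,"tz":0,"ax":0,"ay":0,"az":0},
    {"claw":0,"tx":-0.024,"ty":-0.033,"tz":0,"ax":0,"ay":0,"az":0},
    {"claw":0,"tx":-0.024,"ty":-0.033,"tz":0,"ax":0,"ay":0,"az":0},
    {"claw":0,"tx":-0.024,"ty":-0.033,"tz":0,"ax":0,"ay":0,"az":0},
    {"claw":0,"tx":-0.024,"ty":-0.033,"tz":0,"ax":0,"ay":0,"az":0},
    {"claw":0,"tx":-0.024,"ty":-0.033,"tz":0,"ax":0,"ay":0,"az":0},
    {"claw":0,"tx":0,"ty":0,"tz":0,"ax":0,"ay":0,"az":0},
  ],
)

```text
clock: 3.72
tcp_pos: [0.5656, 0.0874, 0.4054]
orientation: [0.018, 3.138, -0.006]
contact_force: [0.2, -1.2, 0.3]
grip_width: 0.0855
gripper_force: 0.0
```

```bash
python3 - <<'E'
from h import *
o=r.get_obs();print(o["clock"],o["tcp_pos"],o["orientation"],o["joints"],o["contact_force"])
m,T=cam("wrist",o);a=r.grab_frame("wrist");np.save("w1.npy",a);np.save("w1T.npy",T)
save(cv2.resize(a,(800,600),interpolation=cv2.INTER_CUBIC),"w2.png")
for t in "bed guard fence stop carrier carrier_back".split():
    print(t,[(np.round(world(d["location"],T),4).tolist(),round(d["confidence"],2)) for d in r.tip_of(t,"wrist")[:2]])
E
```

```text
3.7167 [0.56558282 0.08744886 0.40538199] [ 0.01834012  3.13776906 -0.00634244] [-0.49698204  0.31161183  0.29043318  1.82274266 -0.09766749  1.01886953
  1.39038372] [ 0.22515313 -1.24614764  0.3402294 ]
bed [([0.6138, 0.1632, 0.0013], 0.82)]
guard []
fence [([0.7058, 0.1169, 0.0167], 0.76)]
stop []
carrier [([0.6365, 0.0169, 0.0176], 0.69)]
carrier_back [([0.6036, -0.035, 0.0302], 0.57)]
```

View pics/w2.png

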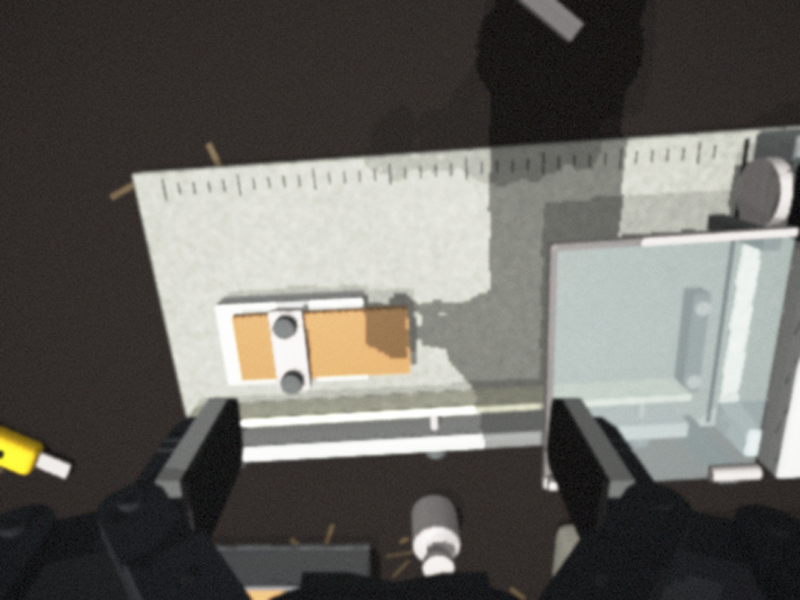

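The picture shows the bed with its near edge from (133,174) to (800,127), the carrier block's rear corners at (218,306) and (229,384), and the plate's white top edge running from (245,422) to (475,408).

```bash
python3 - <<'E'
from h import *
m=r.camera_model("wrist");T=np.load("w1T.npy");s=1.5625
def P(u,v,z): return ray(u/s,v/s,z,m,T)
A,B=P(133,174,.016),P(720,133,.016);C=P(187,412,.016)
print("near edge",A,B,"yaw",np.degrees(np.arctan2(-(B-A)[0],(B-A)[1])));print("infeed",C,np.degrees(np.arctan2((C-A)[1],(C-A)[0])))
y=np.arctan2(-(B-A)[0],(B-A)[1]);Rz=np.array([[np.cos(y),-np.sin(y)],[np.sin(y),np.cos(y)]])
O=A[:2]+Rz@[.11,.25];print("O from corner",O)
def b(p):return np.round((Rz.T@(p[:2]-O))*1000,1)
for n,u,v,z in[("rearnear",218,306,.034),("rearfar",229,384,.034),("frontnear",364,298,.034),("platetop",245,422,.044),("platetop",475,408,.044),("railfront",245,445,.044),("railfront",475,433,.044),("railback",245,460,.044),("olive",245,406,.016),("olive",475,390,.016),("olive2",245,416,.016),("guard edge",552,244,.077),("guardlow",546,488,.077)]:
    p=P(u,v,z);print(n,p,b(p))
for n,u,v,z in[("corner",218,306,.034)]:pass
p=P(218,306,.034);q=P(364,298,.034);k=P(229,384,.034)
print("carrier yaw",np.degrees(np.arctan2(-(q-p)[0],(q-p)[1])),np.degrees(np.arctan2((k-p)[1],(k-p)[0])),np.linalg.norm(q-p),np.linalg.norm(k-p))
# crop of fence
a=np.load("w1.npy");save(cv2.resize(a[185:300,80:350],None,fx=2.9,fy=2.9,interpolation=cv2.INTER_CUBIC),"w3.png")
E
```

```text
near edge [ 0.5221294  -0.08414664  0.016     ] [0.50037067 0.29572399 0.016     ] yaw 3.2782809363244647
infeed [ 0.70147402 -0.07314322  0.016     ] 3.5108965337137077
O from corner [0.61765299 0.17173466]
rearnear [ 0.60846869 -0.03264198  0.034     ] [ -20.9 -203.5]
rearfar [ 0.66784621 -0.03179775  0.034     ] [  38.5 -206.1]
frontnear [0.60363211 0.0664205  0.034     ] [ -20.  -104.3]
platetop [ 0.69281137 -0.02021735  0.044     ] [  64.1 -195.9]
platetop [0.68274625 0.14263349 0.044     ] [ 63.3 -32.8]
railfront [ 0.71196353 -0.02216711  0.044     ] [  83.1 -199. ]
railfront [0.70315846 0.14340796 0.044     ] [ 83.7 -33.2]
railback [ 0.72479609 -0.02347352  0.044     ] [  95.8 -201. ]
olive [ 0.69659102 -0.02811661  0.016     ] [  67.4 -204. ]
olive [0.6842603 0.1465287 0.016    ] [ 65.1 -29. ]
olive2 [ 0.70534317 -0.02900761  0.016     ] [  76.1 -205.4]
guard edge [0.55680499 0.17692947 0.077     ] [-60.5   8.7]
guardlow [0.72421569 0.18707609 0.077     ] [107.3   9.2]
carrier yaw 2.7951658416068454 0.814576464981279 0.09918047886847575 0.059383516747409
```

View pics/w3.png

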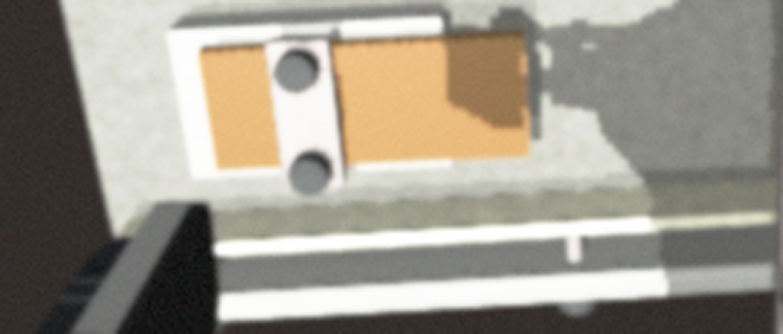

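The crop shows the block at yaw close to the bed's and a gap of about 27 mm to the plate's front, at bed x ≈ 65. Next I look at the stick.

Request:
arm_command(
  plan=[
    {"claw":0,"tx":0.0065,"ty":-0.0385,"tz":0,"ax":0,"ay":0,"az":0},
    {"claw":0,"tx":0.0065,"ty":-0.0385,"tz":0,"ax":0,"ay":0,"az":0},
    {"claw":0,"tx":0.0065,"ty":-0.0385,"tz":0,"ax":0,"ay":0,"az":0},
    {"claw":0,"tx":0.0065,"ty":-0.0385,"tz":0,"ax":0,"ay":0,"az":0},
    {"claw":0,"tx":0.0065,"ty":-0.0385,"tz":0,"ax":0,"ay":0,"az":0},
    {"claw":0,"tx":0.0065,"ty":-0.0385,"tz":0,"ax":0,"ay":0,"az":0},
    {"claw":0,"tx":0.0065,"ty":-0.0385,"tz":0,"ax":0,"ay":0,"az":0},
    {"claw":0,"tx":0.0065,"ty":-0.0385,"tz":0,"ax":0,"ay":0,"az":0},
    {"claw":0,"tx":0.0065,"ty":-0.0385,"tz":0,"ax":0,"ay":0,"az":0},
    {"claw":0,"tx":0.0065,"ty":-0.0385,"tz":0,"ax":0,"ay":0,"az":0},
  ],
)

```text
clock: 4.9
tcp_pos: [0.4968, -0.2895, 0.405]
orientation: [-0.003, 3.141, 0.001]
contact_force: [1.6, 0.7, 0.6]
grip_width: 0.0857
gripper_force: 0.0
```

Request:
arm_command(
  plan=[
    {"claw":0,"tx":0.0065,"ty":-0.0385,"tz":0,"ax":0,"ay":0,"az":0},
    {"claw":0,"tx":0.0065,"ty":-0.0385,"tz":0,"ax":0,"ay":0,"az":0},
    {"claw":0,"tx":0.0065,"ty":-0.0385,"tz":0,"ax":0,"ay":0,"az":0},
    {"claw":0,"tx":0,"ty":0,"tz":0,"ax":0,"ay":0,"az":0},
    {"claw":0,"tx":0,"ty":0,"tz":0,"ax":0,"ay":0,"az":0},
    {"claw":0,"tx":0,"ty":0,"tz":0,"ax":0,"ay":0,"az":0},
    {"claw":0,"tx":0,"ty":0,"tz":0,"ax":0,"ay":0,"az":0},
    {"claw":0.45,"tx":0,"ty":0,"tz":0,"ax":0,"ay":0,"az":0},
    {"claw":0.45,"tx":0,"ty":0,"tz":0,"ax":0,"ay":0,"az":0},
    {"claw":0.45,"tx":0,"ty":0,"tz":0,"ax":0,"ay":0,"az":0},
  ],
)

```text
clock: 5.73
tcp_pos: [0.478, -0.4035, 0.4048]
orientation: [-0.002, 3.141, 0.001]
contact_force: [0.7, -0.0, 0.9]
grip_width: 0.0514
gripper_force: 0.0
```

```bash
python3 - <<'E'
from h import *
o=r.get_obs();print(o["clock"],o["tcp_pos"],o["orientation"],o["joints"],o["grip_width"])
m,T=cam("wrist",o);a=r.grab_frame("wrist");np.save("w4.npy",a);np.save("w4T.npy",T)
save(cv2.resize(a,(800,600),interpolation=cv2.INTER_CUBIC),"w4.png")
for t in "stick_grip stick_notch rest_seat".split():
    print(t,[(np.round(world(d["location"],T),4).tolist(),round(d["confidence"],2)) for d in r.tip_of(t,"wrist")[:2]])
E
```

```text
5.7333 [ 0.47799671 -0.40350295  0.40478563] [-2.05911866e-03  3.14131908e+00  5.17859049e-04] [ 0.24746437  0.42344641  0.47824841  1.70523049 -0.21827056  1.06596083
  2.36793114] 0.05144235550398273
stick_grip []
stick_notch [([0.6546, -0.4093, 0.0317], 0.8), ([0.5088, -0.4138, 0.0404], 0.73)]
rest_seat [([0.5091, -0.4136, 0.0391], 0.83)]
```

View pics/w4.png

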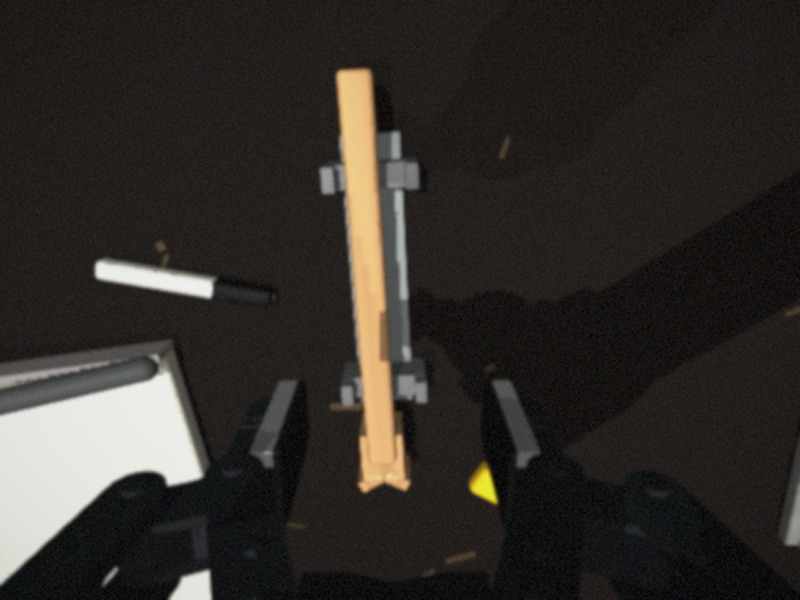

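The picture shows the stick on its rest: the shaft's top runs from its tail at (337–372, 71) to its front at (369–397, 463), with saddles at y ≈ 178 and 383.

```bash
python3 - <<'E'
from h import *
m=r.camera_model("wrist");T=np.load("w4T.npy");s=1.5625
def P(u,v,z): return ray(u/s,v/s,z,m,T)
a=P(354.5,71,.052);f=P(383,463,.052);d=(f-a)[:2];L=np.linalg.norm(d);u=d/L
print(a,f,L,"yaw",np.degrees(np.arctan2(u[1],u[0])),"grip",a[:2]+u*.140)
n=P(384,484,.052);print("notch top",n,"grip from notch",n[:2]-u*.138)
for q in[(328,180),(412,174),(348,385),(420,382)]:print("ear",P(*q,.040))
E
```

```text
[ 0.37473055 -0.42441068  0.052     ] [ 0.63260165 -0.40981329  0.052     ] 0.2582839304625297 yaw 3.2399033539941433 grip [ 0.51450678 -0.41649832]
notch top [ 0.6505388  -0.40917774  0.052     ] grip from notch [ 0.51275938 -0.41697706]
ear [ 0.43593683 -0.44284667  0.04      ]
ear [ 0.43221554 -0.39138751  0.04      ]
ear [ 0.57702632 -0.4342209   0.04      ]
ear [ 0.57456381 -0.38401393  0.04      ]
```

Request:
arm_command(
  plan=[
    {"claw":0.45,"tx":-0.018,"ty":-0.007,"tz":0,"ax":0,"ay":0,"az":0},
    {"claw":0.45,"tx":-0.0175,"ty":-0.006,"tz":0,"ax":0,"ay":0,"az":0},
    {"claw":0.45,"tx":0,"ty":0,"tz":0.02,"ax":0,"ay":0,"az":-3.2},
    {"claw":0.45,"tx":0,"ty":0,"tz":0.025,"ax":0,"ay":0,"az":0},
    {"claw":0.45,"tx":0,"ty":0,"tz":0.025,"ax":0,"ay":0,"az":0},
    {"claw":0.45,"tx":0,"ty":0,"tz":0.025,"ax":0,"ay":0,"az":0},
    {"claw":0.45,"tx":0,"ty":0,"tz":0.025,"ax":0,"ay":0,"az":0},
    {"claw":0.45,"tx":0,"ty":0,"tz":0.02,"ax":0,"ay":0,"az":0},
    {"claw":0.45,"tx":0,"ty":0,"tz":0.01,"ax":0,"ay":0,"az":0},
    {"claw":0.45,"tx":0,"ty":0,"tz":0,"ax":0,"ay":0,"az":0},
  ],
)

```text
clock: 6.77
tcp_pos: [0.5123, -0.4168, 0.2522]
orientation: [0.087, -3.137, -0.004]
contact_force: [-0.5, 1.0, -0.7]
grip_width: 0.0471
gripper_force: 0.0
```

```bash
python3 - <<'E'
from h import *
o=r.get_obs();print(o["clock"],o["tcp_pos"],o["orientation"],o["grip_width"],o["contact_force"],o["joints"])
E
```

```text
6.7667 [ 0.5123002  -0.41684879  0.25218094] [ 0.08705122 -3.1367187  -0.00402239] 0.04714399559687572 [-0.49591982  1.02055144 -0.69843332] [ 0.3168782   0.64939438  0.38845411  1.72765898 -0.31493658  0.83115714
  2.47545466]
```

Request:
arm_command(
  plan=[
    {"claw":0.45,"tx":-0.001,"ty":0,"tz":0.01,"ax":0,"ay":0,"az":0},
    {"claw":0.45,"tx":0,"ty":0,"tz":0.015,"ax":0,"ay":0,"az":0},
    {"claw":0.45,"tx":0,"ty":0,"tz":0.015,"ax":0,"ay":0,"az":0},
    {"claw":0.45,"tx":0,"ty":0,"tz":0.01,"ax":0,"ay":0,"az":0},
    {"claw":0.45,"tx":0,"ty":0,"tz":0.003,"ax":0,"ay":0,"az":0},
    {"claw":0.45,"tx":0,"ty":0,"tz":0,"ax":0,"ay":0,"az":0},
    {"claw":0.6,"tx":0,"ty":0,"tz":0,"ax":0,"ay":0,"az":0},
    {"claw":0.7,"tx":0,"ty":0,"tz":0,"ax":0,"ay":0,"az":0},
    {"claw":0.8,"tx":0,"ty":0,"tz":0,"ax":0,"ay":0,"az":0},
    {"claw":1,"tx":0,"ty":0,"tz":0,"ax":0,"ay":0,"az":0},
  ],
  squeeze=70,
)

```text
clock: 7.6
tcp_pos: [0.5142, -0.4179, 0.2027]
orientation: [-0.087, 3.139, -0.002]
contact_force: [-0.1, -1.0, 3.3]
grip_width: 0.0187
gripper_force: 68.9
```

Request:
arm_command(
  plan=[
    {"claw":1,"tx":0,"ty":0,"tz":0,"ax":0,"ay":0,"az":0},
    {"claw":1,"tx":0,"ty":0,"tz":0,"ax":0,"ay":0,"az":0},
    {"claw":1,"tx":0,"ty":0,"tz":0,"ax":0,"ay":0,"az":0},
    {"claw":1,"tx":0,"ty":0,"tz":0,"ax":0,"ay":0,"az":0},
    {"claw":1,"tx":0,"ty":0,"tz":-0.002,"ax":0,"ay":0,"az":0},
    {"claw":1,"tx":0,"ty":0,"tz":-0.01,"ax":0,"ay":0,"az":0},
    {"claw":1,"tx":0,"ty":0,"tz":-0.02,"ax":0,"ay":0,"az":0},
    {"claw":1,"tx":0,"ty":0,"tz":-0.02,"ax":0,"ay":0,"az":0},
    {"claw":1,"tx":0,"ty":0,"tz":-0.02,"ax":0,"ay":0,"az":0},
    {"claw":1,"tx":0,"ty":0,"tz":-0.02,"ax":0,"ay":0,"az":0},
  ],
)

```text
clock: 8.43
tcp_pos: [0.5137, -0.4172, 0.2948]
orientation: [0.087, -3.14, -0.001]
contact_force: [0.4, -0.2, -1.9]
grip_width: 0.0186
gripper_force: 68.4
```

```bash
python3 - <<'E'
from h import *
o=r.get_obs();print(o["clock"],o["tcp_pos"],o["orientation"],o["grip_width"],o["gripper_force"],o["contact_force"],o["moment"],o["joints"])
for n in("scene","top"):
    m,T=cam(n);r.grab_frame(n)
    for t in("stick_grip","stick_notch"):print(n,t,[(np.round(world(d["location"],T),4).tolist(),round(d["confidence"],2)) for d in r.tip_of(t,n)[:2]])
E
```

```text
8.4333 [ 0.51369778 -0.41721314  0.29479241] [ 8.69493478e-02 -3.13973071e+00 -8.70894676e-04] 0.018645562992128762 68.40429425239563 [ 0.3503567  -0.20593212 -1.88284037] [-0.00524822  0.01092745  0.01915463] [ 0.29914977  0.59852229  0.41249117  1.70342309 -0.29210853  0.90177705
  2.45681325]
scene stick_grip [([0.5119, -0.4182, 0.1348], 0.67)]
scene stick_notch [([0.6507, -0.407, 0.1235], 0.75)]
top stick_grip [([0.5146, -0.4174, 0.1323], 0.87)]
top stick_notch [([0.6528, -0.4101, 0.122], 0.87)]
```

Request:
arm_command(
  plan=[
    {"claw":1,"tx":-0.0004,"ty":0.02,"tz":0,"ax":0,"ay":0,"az":0},
    {"claw":1,"tx":-0.0004,"ty":0.036,"tz":0,"ax":0,"ay":0,"az":0},
    {"claw":1,"tx":-0.0004,"ty":0.036,"tz":0,"ax":0,"ay":0,"az":0},
    {"claw":1,"tx":-0.0004,"ty":0.036,"tz":0,"ax":0,"ay":0,"az":0},
    {"claw":1,"tx":-0.0004,"ty":0.036,"tz":0,"ax":0,"ay":0,"az":0},
    {"claw":1,"tx":-0.0004,"ty":0.036,"tz":0,"ax":0,"ay":0,"az":0},
    {"claw":1,"tx":-0.0004,"ty":0.036,"tz":0,"ax":0,"ay":0,"az":0},
    {"claw":1,"tx":-0.0004,"ty":0.028,"tz":0,"ax":0,"ay":0,"az":0},
    {"claw":1,"tx":0,"ty":0,"tz":0,"ax":0,"ay":0,"az":-5},
    {"claw":1,"tx":0,"ty":0,"tz":0,"ax":0,"ay":0,"az":-6},
  ],
)

```text
clock: 9.57
tcp_pos: [0.5023, -0.1506, 0.2924]
orientation: [0.401, -3.113, -0.002]
contact_force: [-0.3, -0.4, -1.5]
grip_width: 0.0186
gripper_force: 68.7
```

Request:
arm_command(
  plan=[
    {"claw":1,"tx":0,"ty":0,"tz":0,"ax":0,"ay":0,"az":-6},
    {"claw":1,"tx":0,"ty":0,"tz":0,"ax":0,"ay":0,"az":-6},
    {"claw":1,"tx":0,"ty":0,"tz":0,"ax":0,"ay":0,"az":-6},
    {"claw":1,"tx":0,"ty":0,"tz":0,"ax":0,"ay":0,"az":-6},
    {"claw":1,"tx":0,"ty":0,"tz":0,"ax":0,"ay":0,"az":-6},
    {"claw":1,"tx":0,"ty":0,"tz":0,"ax":0,"ay":0,"az":-4.2},
    {"claw":1,"tx":0,"ty":0,"tz":0.016,"ax":0,"ay":0,"az":0},
    {"claw":1,"tx":0,"ty":0,"tz":0.02,"ax":0,"ay":0,"az":0},
    {"claw":1,"tx":0,"ty":0,"tz":0.01,"ax":0,"ay":0,"az":0},
    {"claw":1,"tx":0,"ty":0,"tz":0,"ax":0,"ay":0,"az":0},
  ],
)

```text
clock: 10.4
tcp_pos: [0.501, -0.1533, 0.2448]
orientation: [1.285, -2.861, -0.005]
contact_force: [-0.7, 0.5, -1.5]
grip_width: 0.0184
gripper_force: 68.6
```

```bash
cat > chk.py <<'E'
from h import *
import sys
o=r.get_obs();t=o["tcp_pos"];x=R.from_rotvec(o["orientation"]).as_matrix()[:,0];yaw=np.arctan2(-x[1],-x[0])
n=t[:2]+.138*np.array([np.cos(yaw),np.sin(yaw)])
print("t",round(o["clock"],2),"tcp",np.round(t,4),"stickyaw",round(np.degrees(yaw),2),"notch",np.round(n,4),"F",np.round(o["contact_force"],1),"M",np.round(o["moment"],2),"j7",round(o["joints"][6],2))
b=np.radians(3.4);Rb=np.array([[np.cos(b),-np.sin(b)],[np.sin(b),np.cos(b)]]);O=np.array([.6165,.1700])
print("notch bed mm",np.round(Rb.T@(n-O)*1e3,1),"F bed",np.round(Rb.T@o["contact_force"][:2],1))
for c in sys.argv[1:]:
    m,T=cam(c);a=r.grab_frame(c);np.save(c+".npy",a)
    for q in("stick_notch","carrier_back","carrier"):print(c,q,[(np.round(world(d["location"],T),4).tolist(),round(d["confidence"],2)) for d in r.tip_of(q,c)[:2]])
E
python3 chk.py scene top
```

```text
t 10.4 tcp [ 0.501  -0.1533  0.2448] stickyaw 48.38 notch [ 0.5927 -0.0501] F [-0.7  0.5 -1.5] M [ 0.03  0.06 -0.01] j7 2.73
notch bed mm [ -36.8 -218.3] F bed [-0.7  0.6]
scene stick_notch []
scene carrier_back [([0.6102, -0.0394, 0.0244], 0.75)]
scene carrier [([0.6324, 0.0148, 0.0138], 0.7)]
top stick_notch [([0.5966, -0.0516, 0.0737], 0.69)]
top carrier_back [([0.605, -0.0369, 0.0266], 0.76), ([0.6166, 0.1657, -0.0011], 0.51)]
top carrier [([0.6324, 0.0173, 0.0154], 0.75)]
```

Request:
arm_command(
  plan=[
    {"claw":1,"tx":0,"ty":0,"tz":0.01,"ax":0,"ay":0,"az":0},
    {"claw":1,"tx":0,"ty":0,"tz":0.012,"ax":0,"ay":0,"az":0},
    {"claw":1,"tx":0,"ty":0,"tz":0.01,"ax":0,"ay":0,"az":0},
    {"claw":1,"tx":0,"ty":0,"tz":0.006,"ax":0,"ay":0,"az":0},
    {"claw":1,"tx":-0.002,"ty":0,"tz":0,"ax":0,"ay":0,"az":0},
    {"claw":1,"tx":-0.003,"ty":0,"tz":0,"ax":0,"ay":0,"az":0},
    {"claw":1,"tx":-0.003,"ty":0,"tz":0,"ax":0,"ay":0,"az":0},
    {"claw":1,"tx":-0.002,"ty":0,"tz":0,"ax":0,"ay":0,"az":0},
    {"claw":1,"tx":0,"ty":0,"tz":0,"ax":0,"ay":0,"az":0},
    {"claw":1,"tx":0,"ty":0,"tz":0,"ax":0,"ay":0,"az":0},
  ],
)

```text
clock: 11.63
tcp_pos: [0.5095, -0.146, 0.21]
orientation: [-1.288, 2.865, -0.001]
contact_force: [0.0, 1.0, -0.8]
grip_width: 0.0185
gripper_force: 68.7
```

```bash
python3 chk.py top scene; python3 - <<'E'
from h import *
a=np.load("top.npy")[130:250,110:310];b=np.load("scene.npy")[150:270,180:380]
save(np.vstack([cv2.resize(x,None,fx=2.5,fy=2.5,interpolation=cv2.INTER_CUBIC) for x in(a,b)]),"c1.png")
E
```

```text
t 11.63 tcp [ 0.5095 -0.146   0.21  ] stickyaw 48.4 notch [ 0.6011 -0.0428] F [ 0.   1.  -0.8] M [-0.03 -0.    0.03] j7 2.73
notch bed mm [ -28.  -211.5] F bed [0.1 1. ]
top stick_notch [([0.602, -0.0408, 0.038], 0.73)]
top carrier_back [([0.6028, -0.0352, 0.0281], 0.61)]
top carrier [([0.6336, 0.0178, 0.0135], 0.69)]
scene stick_notch [([0.6323, 0.0133, 0.0132], 0.62), ([0.6015, -0.0395, 0.0389], 0.61)]
scene carrier_back [([0.6089, -0.039, 0.0217], 0.87)]
scene carrier [([0.6307, 0.0159, 0.0127], 0.91), ([0.5304, 0.5178, -0.0021], 0.57)]
```

View pics/c1.png

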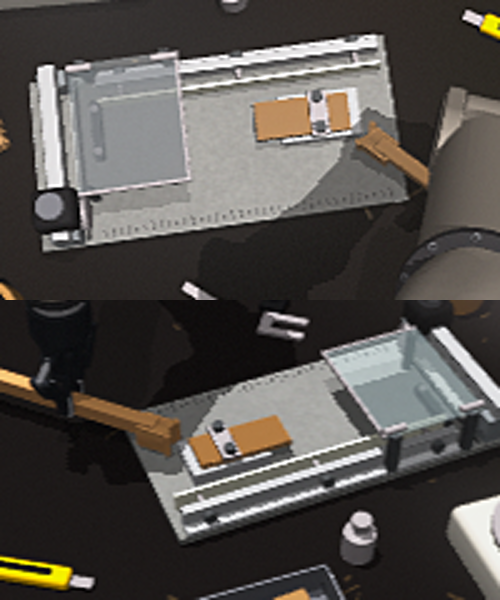

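The crops show the toe just behind the carrier's rear near corner, pointing at it in both views. I push through the carrier's centre.

Request:
arm_command(
  plan=[
    {"claw":1,"tx":-0.002,"ty":0,"tz":0.002,"ax":0,"ay":0,"az":0},
    {"claw":1,"tx":-0.003,"ty":0,"tz":0,"ax":0,"ay":0,"az":0},
    {"claw":1,"tx":-0.003,"ty":0,"tz":0,"ax":0,"ay":0,"az":0},
    {"claw":1,"tx":-0.003,"ty":0.0008,"tz":0,"ax":0,"ay":0,"az":0},
    {"claw":1,"tx":-0.0032,"ty":0.0008,"tz":0,"ax":0,"ay":0,"az":0},
    {"claw":1,"tx":-0.0032,"ty":0.0008,"tz":0,"ax":0,"ay":0,"az":0},
    {"claw":1,"tx":-0.0032,"ty":0.0008,"tz":0,"ax":0,"ay":0,"az":0},
    {"claw":1,"tx":-0.0032,"ty":0.0008,"tz":0,"ax":0,"ay":0,"az":0},
    {"claw":1,"tx":-0.0032,"ty":0.0008,"tz":0,"ax":0,"ay":0,"az":0},
    {"claw":1,"tx":-0.002,"ty":0.0005,"tz":0,"ax":0,"ay":0,"az":0},
  ],
)

```text
clock: 12.87
tcp_pos: [0.5246, -0.1205, 0.2077]
orientation: [-1.288, 2.865, 0.0]
contact_force: [-2.7, -3.6, -1.0]
grip_width: 0.0191
gripper_force: 68.7
```

```bash
python3 chk.py top scene
```

```text
t 12.87 tcp [ 0.5246 -0.1205  0.2077] stickyaw 48.4 notch [ 0.6163 -0.0173] F [-2.7 -3.6 -1. ] M [-0.57  0.33 -0.07] j7 2.68
notch bed mm [ -11.3 -187. ] F bed [-2.9 -3.4]
top stick_notch [([0.616, -0.0177, 0.0336], 0.52)]
top carrier_back [([0.614, -0.0173, 0.0262], 0.79), ([0.6154, 0.1676, -0.0031], 0.69)]
top carrier [([0.6431, 0.032, 0.0164], 0.85)]
scene stick_notch [([0.614, -0.0142, 0.0384], 0.57), ([0.8112, 0.1165, -0.0029], 0.37)]
scene carrier_back [([0.62, -0.0222, 0.0211], 0.65)]
scene carrier [([0.641, 0.0332, 0.01], 0.94)]
```

Request:
arm_command(
  plan=[
    {"claw":1,"tx":-0.0025,"ty":0.0006,"tz":0,"ax":0,"ay":0,"az":0},
    {"claw":1,"tx":-0.0032,"ty":0.0008,"tz":0,"ax":0,"ay":0,"az":0},
    {"claw":1,"tx":-0.0032,"ty":0.0008,"tz":0,"ax":0,"ay":0,"az":0},
    {"claw":1,"tx":-0.0032,"ty":0.0008,"tz":0,"ax":0,"ay":0,"az":0},
    {"claw":1,"tx":-0.0032,"ty":0.0008,"tz":0,"ax":0,"ay":0,"az":0},
    {"claw":1,"tx":-0.0032,"ty":0.0008,"tz":0,"ax":0,"ay":0,"az":0},
    {"claw":1,"tx":-0.0032,"ty":0.0008,"tz":0,"ax":0,"ay":0,"az":0},
    {"claw":1,"tx":-0.0025,"ty":0.0006,"tz":0,"ax":0,"ay":0,"az":0},
    {"claw":1,"tx":-0.002,"ty":0.0005,"tz":0,"ax":0,"ay":0,"az":0},
    {"claw":1,"tx":-0.002,"ty":0.0005,"tz":0,"ax":0,"ay":0,"az":0},
  ],
)

```text
clock: 14.1
tcp_pos: [0.5379, -0.0954, 0.2076]
orientation: [1.287, -2.865, 0.0]
contact_force: [-3.8, -5.6, 0.6]
grip_width: 0.0188
gripper_force: 68.9
```

```bash
python3 chk.py top scene
```

```text
t 14.1 tcp [ 0.5379 -0.0954  0.2076] stickyaw 48.36 notch [0.6296 0.0077] F [-3.8 -5.6  0.6] M [-1.43  0.91 -0.22] j7 2.63
notch bed mm [   3.4 -162.8] F bed [-4.1 -5.3]
top stick_notch [([0.6269, 0.0071, 0.0337], 0.66)]
top carrier_back [([0.6257, 0.0045, 0.0272], 0.76), ([0.8109, 0.1109, 0.0018], 0.25)]
top carrier [([0.6508, 0.0566, 0.0172], 0.83)]
scene stick_notch [([0.6316, 0.0096, 0.0375], 0.58)]
scene carrier_back [([0.6336, 0.0022, 0.0197], 0.92)]
scene carrier [([0.6538, 0.0576, 0.0135], 0.64)]
```

Request:
arm_command(
  plan=[
    {"claw":1,"tx":-0.0018,"ty":0.0011,"tz":0,"ax":0,"ay":0,"az":0},
    {"claw":1,"tx":-0.0018,"ty":0.0011,"tz":0,"ax":0,"ay":0,"az":0},
    {"claw":1,"tx":-0.0018,"ty":0.0011,"tz":0,"ax":0,"ay":0,"az":0},
    {"claw":1,"tx":-0.0018,"ty":0.0011,"tz":0,"ax":0,"ay":0,"az":0},
    {"claw":1,"tx":-0.0018,"ty":0.0011,"tz":0,"ax":0,"ay":0,"az":0},
    {"claw":1,"tx":-0.0018,"ty":0.0011,"tz":0,"ax":0,"ay":0,"az":0},
    {"claw":1,"tx":-0.0018,"ty":0.0011,"tz":0,"ax":0,"ay":0,"az":0},
    {"claw":1,"tx":-0.0018,"ty":0.0011,"tz":0,"ax":0,"ay":0,"az":0},
    {"claw":1,"tx":0,"ty":0,"tz":0,"ax":0,"ay":0,"az":0},
    {"claw":1,"tx":0,"ty":0,"tz":0,"ax":0,"ay":0,"az":0},
  ],
)

```text
clock: 15.33
tcp_pos: [0.5394, -0.0797, 0.2071]
orientation: [1.284, -2.863, -0.001]
contact_force: [-5.5, -5.2, -2.7]
grip_width: 0.0185
gripper_force: 68.6
```

```bash
python3 chk.py top scene
```

```text
t 15.33 tcp [ 0.5394 -0.0797  0.2071] stickyaw 48.32 notch [0.6312 0.0234] F [-5.5 -5.2 -2.7] M [-1.28  1.17  0.02] j7 2.6
notch bed mm [   6.  -147.2] F bed [-5.8 -4.9]
top stick_notch []
top carrier_back [([0.6253, 0.0214, 0.0261], 0.71), ([0.6161, 0.1671, -0.0025], 0.58)]
top carrier [([0.652, 0.074, 0.0176], 0.86)]
scene stick_notch []
scene carrier_back [([0.6304, 0.018, 0.0218], 0.74)]
scene carrier [([0.651, 0.0721, 0.0118], 0.64)]
```

```bash
python3 - <<'E'
from h import *
w=r.grab_frame("wrist");a=np.load("top.npy")[135:235,110:280];b=np.load("scene.npy")[150:270,200:400]
z=lambda x,s:cv2.resize(x,s,interpolation=cv2.INTER_CUBIC)
save(np.hstack([np.vstack([z(a,(400,235)),z(b,(400,240))]),z(w,(400,300))[:0] if 0 else np.vstack([z(w,(400,300)),np.zeros((175,400,3),np.uint8)])]),"c2.png")
E
```

```text
(no output)
```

View pics/c2.png

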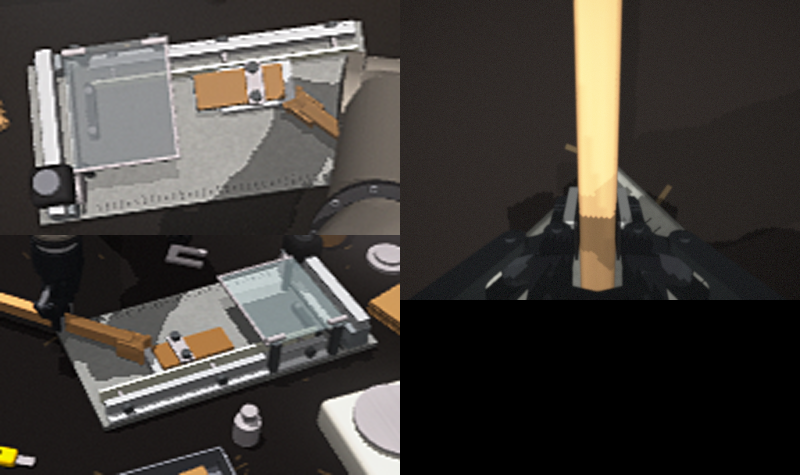

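The crops show the carrier lying parallel against the plate with its rear corner in the notch. I now feed it along the fence, watching the force.

Request:
arm_command(
  plan=[
    {"claw":1,"tx":-0.0014,"ty":0.0014,"tz":0,"ax":0,"ay":0,"az":0},
    {"claw":1,"tx":-0.0018,"ty":0.0018,"tz":0,"ax":0,"ay":0,"az":0},
    {"claw":1,"tx":-0.0018,"ty":0.0018,"tz":0,"ax":0,"ay":0,"az":0},
    {"claw":1,"tx":-0.0018,"ty":0.0018,"tz":0,"ax":0,"ay":0,"az":0},
    {"claw":1,"tx":-0.0018,"ty":0.0018,"tz":0,"ax":0,"ay":0,"az":0},
    {"claw":1,"tx":-0.0018,"ty":0.0018,"tz":0,"ax":0,"ay":0,"az":0},
    {"claw":1,"tx":-0.0018,"ty":0.0018,"tz":0,"ax":0,"ay":0,"az":0},
    {"claw":1,"tx":-0.0018,"ty":0.0018,"tz":0,"ax":0,"ay":0,"az":0},
    {"claw":1,"tx":-0.0018,"ty":0.0018,"tz":0,"ax":0,"ay":0,"az":0},
    {"claw":1,"tx":-0.0018,"ty":0.0018,"tz":0,"ax":0,"ay":0,"az":0},
  ],
)

```text
clock: 16.62
tcp_pos: [0.538, -0.0545, 0.207]
orientation: [1.285, -2.862, -0.001]
contact_force: [-4.6, -5.5, -1.8]
grip_width: 0.0188
gripper_force: 68.6
```

```bash
python3 chk.py top
```

```text
t 16.62 tcp [ 0.538  -0.0545  0.207 ] stickyaw 48.35 notch [0.6297 0.0486] F [-4.6 -5.5 -1.8] M [-1.38  1.11 -0.04] j7 2.56
notch bed mm [   6.  -121.9] F bed [-5.  -5.2]
top stick_notch [([0.6278, 0.0502, 0.0362], 0.61)]
top carrier_back [([0.5084, -0.4184, 0.0383], 0.69), ([0.6254, 0.0492, 0.0301], 0.68)]
top carrier [([0.6526, 0.1016, 0.0169], 0.89)]
```

Request:
arm_command(
  plan=[
    {"claw":1,"tx":-0.002,"ty":0.0016,"tz":0,"ax":0,"ay":0,"az":0},
    {"claw":1,"tx":-0.0018,"ty":0.0018,"tz":0,"ax":0,"ay":0,"az":0},
    {"claw":1,"tx":-0.0018,"ty":0.0018,"tz":0,"ax":0,"ay":0,"az":0},
    {"claw":1,"tx":-0.0018,"ty":0.0018,"tz":0,"ax":0,"ay":0,"az":0},
    {"claw":1,"tx":-0.0018,"ty":0.0018,"tz":0,"ax":0,"ay":0,"az":0},
    {"claw":1,"tx":-0.0018,"ty":0.0018,"tz":0,"ax":0,"ay":0,"az":0},
    {"claw":1,"tx":-0.0018,"ty":0.0018,"tz":0,"ax":0,"ay":0,"az":0},
    {"claw":1,"tx":-0.0018,"ty":0.0018,"tz":0,"ax":0,"ay":0,"az":0},
    {"claw":1,"tx":-0.0018,"ty":0.0018,"tz":0,"ax":0,"ay":0,"az":0},
    {"claw":1,"tx":-0.0018,"ty":0.0018,"tz":0,"ax":0,"ay":0,"az":0},
  ],
)

```text
clock: 17.65
tcp_pos: [0.5366, -0.0292, 0.2069]
orientation: [1.284, -2.862, -0.001]
contact_force: [-5.2, -6.3, -0.9]
grip_width: 0.0188
gripper_force: 68.7
```

```bash
python3 chk.py top
```

```text
t 17.65 tcp [ 0.5366 -0.0292  0.2069] stickyaw 48.34 notch [0.6284 0.0739] F [-5.2 -6.3 -0.9] M [-1.51  1.13 -0.07] j7 2.51
notch bed mm [  6.1 -96.7] F bed [-5.6 -6. ]
top stick_notch [([0.6266, 0.0703, 0.0321], 0.67)]
top carrier_back [([0.6252, 0.0726, 0.0277], 0.73)]
top carrier [([0.6501, 0.125, 0.0141], 0.74)]
```

Request:
arm_command(
  plan=[
    {"claw":1,"tx":-0.0019,"ty":0.0017,"tz":0,"ax":0,"ay":0,"az":0},
    {"claw":1,"tx":-0.0018,"ty":0.0018,"tz":0,"ax":0,"ay":0,"az":0},
    {"claw":1,"tx":-0.0018,"ty":0.0018,"tz":0,"ax":0,"ay":0,"az":0},
    {"claw":1,"tx":-0.0018,"ty":0.0018,"tz":0,"ax":0,"ay":0,"az":0},
    {"claw":1,"tx":-0.0018,"ty":0.0018,"tz":0,"ax":0,"ay":0,"az":0},
    {"claw":1,"tx":-0.0018,"ty":0.0018,"tz":0,"ax":0,"ay":0,"az":0},
    {"claw":1,"tx":-0.0018,"ty":0.0018,"tz":0,"ax":0,"ay":0,"az":0},
    {"claw":1,"tx":-0.0018,"ty":0.0018,"tz":0,"ax":0,"ay":0,"az":0},
    {"claw":1,"tx":-0.0018,"ty":0.0018,"tz":0,"ax":0,"ay":0,"az":0},
    {"claw":1,"tx":-0.0018,"ty":0.0018,"tz":0,"ax":0,"ay":0,"az":0},
  ],
)

```text
clock: 18.68
tcp_pos: [0.5352, -0.0038, 0.2069]
orientation: [1.284, -2.862, -0.001]
contact_force: [-4.3, -6.1, -1.1]
grip_width: 0.0189
gripper_force: 68.7
```

```bash
python3 chk.py
```

```text
t 18.68 tcp [ 0.5352 -0.0038  0.2069] stickyaw 48.34 notch [0.627  0.0993] F [-4.3 -6.1 -1.1] M [-1.51  1.2  -0.1 ] j7 2.46
notch bed mm [  6.2 -71.2] F bed [-4.7 -5.8]
```

Request:
arm_command(
  plan=[
    {"claw":1,"tx":-0.002,"ty":0.0016,"tz":0,"ax":0,"ay":0,"az":0},
    {"claw":1,"tx":-0.0018,"ty":0.0018,"tz":0,"ax":0,"ay":0,"az":0},
    {"claw":1,"tx":-0.0018,"ty":0.0018,"tz":0,"ax":0,"ay":0,"az":0},
    {"claw":1,"tx":-0.0018,"ty":0.0018,"tz":0,"ax":0,"ay":0,"az":0},
    {"claw":1,"tx":-0.0018,"ty":0.0018,"tz":0,"ax":0,"ay":0,"az":0},
    {"claw":1,"tx":-0.0018,"ty":0.0018,"tz":0,"ax":0,"ay":0,"az":0},
    {"claw":1,"tx":-0.0018,"ty":0.0018,"tz":0,"ax":0,"ay":0,"az":0},
    {"claw":1,"tx":-0.0018,"ty":0.0018,"tz":0,"ax":0,"ay":0,"az":0},
    {"claw":1,"tx":-0.0018,"ty":0.0018,"tz":0,"ax":0,"ay":0,"az":0},
    {"claw":1,"tx":-0.0018,"ty":0.0018,"tz":0,"ax":0,"ay":0,"az":0},
  ],
)

```text
clock: 19.52
tcp_pos: [0.5338, 0.0214, 0.2068]
orientation: [1.284, -2.861, -0.001]
contact_force: [-4.9, -6.8, -1.3]
grip_width: 0.0187
gripper_force: 68.7
```

```bash
python3 chk.py top scene
```

```text
t 19.52 tcp [0.5338 0.0214 0.2068] stickyaw 48.33 notch [0.6256 0.1245] F [-4.9 -6.8 -1.3] M [-1.59  1.18 -0.12] j7 2.42
notch bed mm [  6.4 -46. ] F bed [-5.3 -6.5]
top stick_notch [([0.4159, 0.4438, -0.0024], 0.35), ([0.6555, 0.4598, 0.0034], 0.21)]
top carrier_back [([0.6211, 0.1246, 0.0283], 0.56), ([0.5078, -0.5519, -0.004], 0.56)]
top carrier [([0.5085, -0.4156, 0.0448], 0.61), ([0.6489, 0.1755, 0.016], 0.57)]
scene stick_notch [([0.6272, 0.129, 0.0347], 0.7)]
scene carrier_back [([0.6269, 0.1194, 0.0209], 0.91)]
scene carrier [([0.6468, 0.1762, 0.0104], 0.54), ([0.534, 0.5168, -0.0044], 0.49)]
```

Request:
arm_command(
  plan=[
    {"claw":1,"tx":-0.0018,"ty":0.0018,"tz":0,"ax":0,"ay":0,"az":0},
    {"claw":1,"tx":-0.0018,"ty":0.0018,"tz":0,"ax":0,"ay":0,"az":0},
    {"claw":1,"tx":-0.0018,"ty":0.0018,"tz":0,"ax":0,"ay":0,"az":0},
    {"claw":1,"tx":-0.0018,"ty":0.0018,"tz":0,"ax":0,"ay":0,"az":0},
    {"claw":1,"tx":-0.0018,"ty":0.0018,"tz":0,"ax":0,"ay":0,"az":0},
    {"claw":1,"tx":-0.0018,"ty":0.0018,"tz":0,"ax":0,"ay":0,"az":0},
    {"claw":1,"tx":-0.0018,"ty":0.0018,"tz":0,"ax":0,"ay":0,"az":0},
    {"claw":1,"tx":-0.0018,"ty":0.0018,"tz":0,"ax":0,"ay":0,"az":0},
    {"claw":1,"tx":-0.0018,"ty":0.0018,"tz":0,"ax":0,"ay":0,"az":0},
    {"claw":1,"tx":-0.0018,"ty":0.0018,"tz":0,"ax":0,"ay":0,"az":0},
  ],
)

```text
clock: 20.75
tcp_pos: [0.5324, 0.0469, 0.2068]
orientation: [1.284, -2.861, -0.001]
contact_force: [-5.1, -6.4, -0.7]
grip_width: 0.0186
gripper_force: 68.8
```

```bash
python3 chk.py
```

```text
t 20.75 tcp [0.5324 0.0469 0.2068] stickyaw 48.34 notch [0.6241 0.15  ] F [-5.1 -6.4 -0.7] M [-1.54  1.15  0.  ] j7 2.37
notch bed mm [  6.4 -20.5] F bed [-5.5 -6.1]
```

Request:
arm_command(
  plan=[
    {"claw":1,"tx":-0.0018,"ty":0.0018,"tz":0,"ax":0,"ay":0,"az":0},
    {"claw":1,"tx":-0.0018,"ty":0.0018,"tz":0,"ax":0,"ay":0,"az":0},
    {"claw":1,"tx":-0.0018,"ty":0.0018,"tz":0,"ax":0,"ay":0,"az":0},
    {"claw":1,"tx":-0.0018,"ty":0.0018,"tz":0,"ax":0,"ay":0,"az":0},
    {"claw":1,"tx":-0.0018,"ty":0.0018,"tz":0,"ax":0,"ay":0,"az":0},
    {"claw":1,"tx":-0.0018,"ty":0.0018,"tz":0,"ax":0,"ay":0,"az":0},
    {"claw":1,"tx":-0.0018,"ty":0.0018,"tz":0,"ax":0,"ay":0,"az":0},
    {"claw":1,"tx":-0.0018,"ty":0.0018,"tz":0,"ax":0,"ay":0,"az":0},
    {"claw":1,"tx":-0.0014,"ty":0.0014,"tz":0,"ax":0,"ay":0,"az":0},
    {"claw":1,"tx":-0.001,"ty":0.001,"tz":0,"ax":0,"ay":0,"az":0},
  ],
)

```text
clock: 21.58
tcp_pos: [0.531, 0.0708, 0.2068]
orientation: [1.285, -2.861, -0.001]
contact_force: [-4.2, -6.7, -0.6]
grip_width: 0.0184
gripper_force: 68.8
```

```bash
python3 chk.py scene top
```

```text
t 21.58 tcp [0.531  0.0708 0.2068] stickyaw 48.36 notch [0.6227 0.174 ] F [-4.2 -6.7 -0.6] M [-1.47  1.12 -0.11] j7 2.33
notch bed mm [6.5 3.6] F bed [-4.6 -6.5]
scene stick_notch [([0.6251, 0.1763, 0.0358], 0.76)]
scene carrier_back [([0.6241, 0.1648, 0.0237], 0.46)]
scene carrier [([0.6463, 0.224, 0.0128], 0.58)]
top stick_notch [([0.6193, 0.1742, 0.0343], 0.67)]
top carrier_back [([0.6161, 0.1664, -0.0014], 0.62), ([0.6196, 0.1741, 0.028], 0.37)]
top carrier [([0.6474, 0.2264, 0.0141], 0.62)]
```

Request:
arm_command(
  plan=[
    {"claw":1,"tx":-0.0008,"ty":0.0007,"tz":0,"ax":0,"ay":0,"az":0},
    {"claw":1,"tx":-0.0007,"ty":0.0007,"tz":0,"ax":0,"ay":0,"az":0},
    {"claw":1,"tx":-0.0007,"ty":0.0007,"tz":0,"ax":0,"ay":0,"az":0},
    {"claw":1,"tx":-0.0007,"ty":0.0007,"tz":0,"ax":0,"ay":0,"az":0},
    {"claw":1,"tx":-0.0007,"ty":0.0007,"tz":0,"ax":0,"ay":0,"az":0},
    {"claw":1,"tx":-0.0007,"ty":0.0007,"tz":0,"ax":0,"ay":0,"az":0},
    {"claw":1,"tx":-0.0007,"ty":0.0007,"tz":0,"ax":0,"ay":0,"az":0},
    {"claw":1,"tx":-0.0007,"ty":0.0007,"tz":0,"ax":0,"ay":0,"az":0},
    {"claw":1,"tx":-0.0007,"ty":0.0007,"tz":0,"ax":0,"ay":0,"az":0},
    {"claw":1,"tx":-0.0007,"ty":0.0007,"tz":0,"ax":0,"ay":0,"az":0},
  ],
)

```text
clock: 22.82
tcp_pos: [0.5305, 0.0805, 0.2068]
orientation: [1.284, -2.861, -0.001]
contact_force: [-4.0, -6.3, -0.9]
grip_width: 0.0184
gripper_force: 68.8
```

```bash
python3 chk.py
```

```text
t 22.82 tcp [0.5305 0.0805 0.2068] stickyaw 48.34 notch [0.6222 0.1836] F [-4.  -6.3 -0.9] M [-1.44  1.07 -0.05] j7 2.31
notch bed mm [ 6.5 13.2] F bed [-4.3 -6.1]
```

Steady; I creep on at 0.7 mm per row.

Request:
arm_command(
  plan=[
    {"claw":1,"tx":-0.0006,"ty":0.0004,"tz":0,"ax":0,"ay":0,"az":0},
    {"claw":1,"tx":-0.0005,"ty":0.0005,"tz":0,"ax":0,"ay":0,"az":0},
    {"claw":1,"tx":-0.0005,"ty":0.0005,"tz":0,"ax":0,"ay":0,"az":0},
    {"claw":1,"tx":-0.0005,"ty":0.0005,"tz":0,"ax":0,"ay":0,"az":0},
    {"claw":1,"tx":-0.0005,"ty":0.0005,"tz":0,"ax":0,"ay":0,"az":0},
    {"claw":1,"tx":-0.0005,"ty":0.0005,"tz":0,"ax":0,"ay":0,"az":0},
    {"claw":1,"tx":-0.0005,"ty":0.0005,"tz":0,"ax":0,"ay":0,"az":0},
    {"claw":1,"tx":-0.0005,"ty":0.0005,"tz":0,"ax":0,"ay":0,"az":0},
    {"claw":1,"tx":0,"ty":0,"tz":0,"ax":0,"ay":0,"az":0},
    {"claw":1,"tx":0,"ty":0,"tz":0,"ax":0,"ay":0,"az":0},
  ],
)

```text
clock: 23.65
tcp_pos: [0.5302, 0.0862, 0.2068]
orientation: [1.284, -2.861, -0.001]
contact_force: [-5.8, -5.9, 0.4]
grip_width: 0.0187
gripper_force: 68.8
```

```bash
python3 chk.py
```

```text
t 23.65 tcp [0.5302 0.0862 0.2068] stickyaw 48.35 notch [0.622  0.1893] F [-5.8 -5.9  0.4] M [-1.4   1.16 -0.06] j7 2.3
notch bed mm [ 6.6 18.9] F bed [-6.1 -5.5]
```

Request:
arm_command(
  plan=[
    {"claw":1,"tx":-0.0004,"ty":0.0004,"tz":0,"ax":0,"ay":0,"az":0},
    {"claw":1,"tx":-0.0004,"ty":0.0004,"tz":0,"ax":0,"ay":0,"az":0},
    {"claw":1,"tx":-0.0004,"ty":0.0004,"tz":0,"ax":0,"ay":0,"az":0},
    {"claw":1,"tx":-0.0004,"ty":0.0004,"tz":0,"ax":0,"ay":0,"az":0},
    {"claw":1,"tx":-0.0004,"ty":0.0004,"tz":0,"ax":0,"ay":0,"az":0},
    {"claw":1,"tx":0,"ty":0,"tz":0,"ax":0,"ay":0,"az":0},
    {"claw":1,"tx":0,"ty":0,"tz":0,"ax":0,"ay":0,"az":0},
    {"claw":1,"tx":0,"ty":0,"tz":0,"ax":0,"ay":0,"az":0},
    {"claw":1,"tx":0,"ty":0,"tz":0,"ax":0,"ay":0,"az":0},
    {"claw":1,"tx":0,"ty":0,"tz":0,"ax":0,"ay":0,"az":0},
  ],
)

```text
clock: 24.48
tcp_pos: [0.5298, 0.0879, 0.2067]
orientation: [1.281, -2.861, 0.0]
contact_force: [-5.2, -10.3, 0.3]
grip_width: 0.0187
gripper_force: 69.0
```

```bash
python3 chk.py
```

```text
t 24.48 tcp [0.5298 0.0879 0.2067] stickyaw 48.26 notch [0.6217 0.1908] F [ -5.2 -10.3   0.3] M [-2.04  1.21 -0.22] j7 2.3
notch bed mm [ 6.4 20.5] F bed [ -5.8 -10. ]
```

The push force along the feed rose from 5.5 to 10 N and the motion halted at the expected bed y ≈ 20: home on the stop. I back off along the stick's axis.

Request:
arm_command(
  plan=[
    {"claw":1,"tx":0.001,"ty":0,"tz":0,"ax":0,"ay":0,"az":0},
    {"claw":1,"tx":0.002,"ty":0,"tz":0,"ax":0,"ay":0,"az":0},
    {"claw":1,"tx":0.003,"ty":0,"tz":0,"ax":0,"ay":0,"az":0},
    {"claw":1,"tx":0.006,"ty":0,"tz":0,"ax":0,"ay":0,"az":0},
    {"claw":1,"tx":0.01,"ty":0,"tz":0,"ax":0,"ay":0,"az":0},
    {"claw":1,"tx":0.012,"ty":0,"tz":0,"ax":0,"ay":0,"az":0},
    {"claw":1,"tx":0.012,"ty":0,"tz":0,"ax":0,"ay":0,"az":0},
    {"claw":1,"tx":0.01,"ty":0,"tz":0,"ax":0,"ay":0,"az":0},
    {"claw":1,"tx":0.004,"ty":0,"tz":0,"ax":0,"ay":0,"az":0},
    {"claw":1,"tx":0,"ty":0,"tz":0,"ax":0,"ay":0,"az":0},
  ],
)

```text
clock: 25.32
tcp_pos: [0.4911, 0.0438, 0.2078]
orientation: [1.284, -2.866, -0.0]
contact_force: [0.3, 0.6, -1.2]
grip_width: 0.0184
gripper_force: 68.7
```

```bash
python3 chk.py scene top;python3 - <<'E'
from h import *
z=lambda x,s:cv2.resize(x,s,interpolation=cv2.INTER_CUBIC)
a=np.load("top.npy")[135:235,110:260];b=np.load("scene.npy")[145:245,240:390]
save(np.vstack([z(a,(450,300)),z(b,(450,300))]),"c3.png")
E
```

```text
t 25.32 tcp [0.4911 0.0438 0.2078] stickyaw 48.27 notch [0.583  0.1468] F [ 0.3  0.6 -1.2] M [-0.05 -0.   -0.01] j7 2.36
notch bed mm [-34.8 -21.1] F bed [0.3 0.6]
scene stick_notch [([0.5853, 0.1458, 0.0393], 0.82)]
scene carrier_back [([0.6227, 0.1843, 0.0225], 0.65)]
scene carrier [([0.6443, 0.2423, 0.0139], 0.57)]
top stick_notch [([0.5836, 0.1474, 0.0337], 0.72)]
top carrier_back [([0.8098, 0.111, -0.0018], 0.34)]
top carrier []
```

View pics/c3.png

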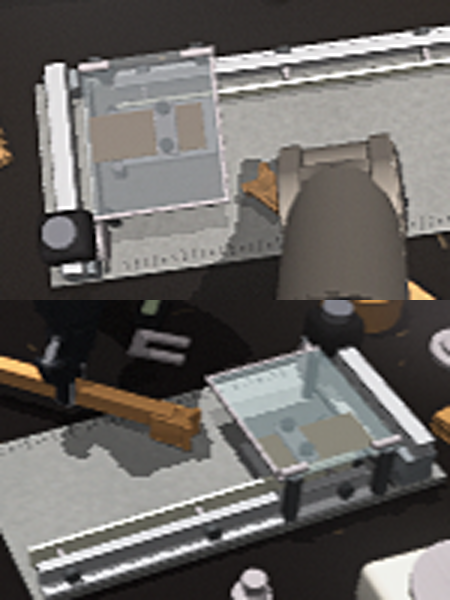

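The crops show the carrier under the guard, lying along the fence with its card over the stop. I take the stick back.

Request:
arm_command(
  plan=[
    {"claw":1,"tx":0,"ty":0,"tz":-0.01,"ax":0,"ay":0,"az":0},
    {"claw":1,"tx":0,"ty":0,"tz":-0.02,"ax":0,"ay":0,"az":0},
    {"claw":1,"tx":0,"ty":0,"tz":-0.025,"ax":0,"ay":0,"az":0},
    {"claw":1,"tx":0,"ty":0,"tz":-0.02,"ax":0,"ay":0,"az":0},
    {"claw":1,"tx":0,"ty":0,"tz":-0.015,"ax":0,"ay":0,"az":0},
    {"claw":1,"tx":0,"ty":0,"tz":0,"ax":0,"ay":0,"az":5.5},
    {"claw":1,"tx":0,"ty":0,"tz":0,"ax":0,"ay":0,"az":6.5},
    {"claw":1,"tx":0,"ty":0,"tz":0,"ax":0,"ay":0,"az":6.5},
    {"claw":1,"tx":0,"ty":0,"tz":0,"ax":0,"ay":0,"az":6.5},
    {"claw":1,"tx":0,"ty":0,"tz":0,"ax":0,"ay":0,"az":6.5},
  ],
)

```text
clock: 26.55
tcp_pos: [0.492, 0.0452, 0.2985]
orientation: [-0.452, 3.108, 0.001]
contact_force: [0.7, 0.6, -1.9]
grip_width: 0.0188
gripper_force: 68.7
```

Request:
arm_command(
  plan=[
    {"claw":1,"tx":0,"ty":0,"tz":0,"ax":0,"ay":0,"az":6.5},
    {"claw":1,"tx":0,"ty":0,"tz":0,"ax":0,"ay":0,"az":7.1},
    {"claw":1,"tx":0.0003,"ty":-0.025,"tz":0,"ax":0,"ay":0,"az":0},
    {"claw":1,"tx":0.0003,"ty":-0.038,"tz":0,"ax":0,"ay":0,"az":0},
    {"claw":1,"tx":0.0003,"ty":-0.038,"tz":0,"ax":0,"ay":0,"az":0},
    {"claw":1,"tx":0.0003,"ty":-0.038,"tz":0,"ax":0,"ay":0,"az":0},
    {"claw":1,"tx":0.0003,"ty":-0.038,"tz":0,"ax":0,"ay":0,"az":0},
    {"claw":1,"tx":0.0003,"ty":-0.038,"tz":0,"ax":0,"ay":0,"az":0},
    {"claw":1,"tx":0.0003,"ty":-0.038,"tz":0,"ax":0,"ay":0,"az":0},
    {"claw":1,"tx":0.0003,"ty":-0.038,"tz":0,"ax":0,"ay":0,"az":0},
  ],
)

```text
clock: 27.38
tcp_pos: [0.5061, -0.2472, 0.2985]
orientation: [-0.09, 3.14, 0.001]
contact_force: [0.7, 0.6, -0.9]
grip_width: 0.0186
gripper_force: 68.8
```

Request:
arm_command(
  plan=[
    {"claw":1,"tx":0.0003,"ty":-0.038,"tz":0,"ax":0,"ay":0,"az":0},
    {"claw":1,"tx":0.0003,"ty":-0.038,"tz":0,"ax":0,"ay":0,"az":0},
    {"claw":1,"tx":0.0003,"ty":-0.038,"tz":0,"ax":0,"ay":0,"az":0},
    {"claw":1,"tx":0.0003,"ty":-0.038,"tz":0,"ax":0,"ay":0,"az":0},
    {"claw":1,"tx":0,"ty":-0.015,"tz":0,"ax":0,"ay":0,"az":0},
    {"claw":1,"tx":0,"ty":0,"tz":0,"ax":0,"ay":0,"az":0},
    {"claw":1,"tx":0,"ty":0,"tz":0,"ax":0,"ay":0,"az":0},
    {"claw":1,"tx":0,"ty":0,"tz":0,"ax":0,"ay":0,"az":0},
    {"claw":1,"tx":0,"ty":0,"tz":0,"ax":0,"ay":0,"az":0},
    {"claw":1,"tx":0,"ty":0,"tz":0,"ax":0,"ay":0,"az":0},
  ],
)

```text
clock: 28.22
tcp_pos: [0.5152, -0.4107, 0.2978]
orientation: [-0.093, 3.14, 0.002]
contact_force: [-0.3, 0.3, -1.8]
grip_width: 0.0188
gripper_force: 68.8
```

```bash
python3 chk.py top
```

```text
t 28.22 tcp [ 0.5152 -0.4107  0.2978] stickyaw 3.4 notch [ 0.653  -0.4025] F [-0.3  0.3 -1.8] M [ 0.02  0.06 -0.02] j7 2.48
notch bed mm [   2.5 -573.7] F bed [-0.3  0.3]
top stick_notch [([0.6535, -0.4033, 0.1233], 0.88)]
top carrier_back []
top carrier []
```

Request:
arm_command(
  plan=[
    {"claw":1,"tx":0.002,"ty":-0.0057,"tz":0,"ax":0,"ay":0,"az":0},
    {"claw":1,"tx":0,"ty":0,"tz":0.01,"ax":0,"ay":0,"az":0},
    {"claw":1,"tx":0,"ty":0,"tz":0.018,"ax":0,"ay":0,"az":0},
    {"claw":1,"tx":0,"ty":0,"tz":0.018,"ax":0,"ay":0,"az":0},
    {"claw":1,"tx":0,"ty":0,"tz":0.018,"ax":0,"ay":0,"az":0},
    {"claw":1,"tx":0,"ty":0,"tz":0.012,"ax":0,"ay":0,"az":0},
    {"claw":1,"tx":0,"ty":0,"tz":0.008,"ax":0,"ay":0,"az":0},
    {"claw":1,"tx":0,"ty":0,"tz":0.004,"ax":0,"ay":0,"az":0},
    {"claw":1,"tx":0,"ty":0,"tz":0.003,"ax":0,"ay":0,"az":0},
    {"claw":1,"tx":0,"ty":0,"tz":0,"ax":0,"ay":0,"az":0},
  ],
)

```text
clock: 29.25
tcp_pos: [0.513, -0.4183, 0.2066]
orientation: [-0.09, 3.14, -0.0]
contact_force: [0.8, -0.0, -1.2]
grip_width: 0.0186
gripper_force: 68.9
```

Request:
arm_command(
  plan=[
    {"claw":1,"tx":0,"ty":0,"tz":0.001,"ax":0,"ay":0,"az":0},
    {"claw":1,"tx":0,"ty":0,"tz":0.001,"ax":0,"ay":0,"az":0},
    {"claw":1,"tx":0,"ty":0,"tz":0.0005,"ax":0,"ay":0,"az":0},
    {"claw":1,"tx":0,"ty":0,"tz":0,"ax":0,"ay":0,"az":0},
    {"claw":1,"tx":0,"ty":0,"tz":0,"ax":0,"ay":0,"az":0},
    {"claw":1,"tx":0,"ty":0,"tz":0,"ax":0,"ay":0,"az":0},
    {"claw":1,"tx":0,"ty":0,"tz":0,"ax":0,"ay":0,"az":0},
    {"claw":1,"tx":0,"ty":0,"tz":0,"ax":0,"ay":0,"az":0},
    {"claw":1,"tx":0,"ty":0,"tz":0,"ax":0,"ay":0,"az":0},
    {"claw":1,"tx":0,"ty":0,"tz":0,"ax":0,"ay":0,"az":0},
  ],
)

```text
clock: 30.08
tcp_pos: [0.513, -0.4181, 0.2042]
orientation: [-0.09, 3.14, 0.0]
contact_force: [0.5, -0.1, -1.7]
grip_width: 0.0185
gripper_force: 68.9
```

```bash
python3 chk.py
```

```text
t 30.08 tcp [ 0.513  -0.4181  0.2042] stickyaw 3.27 notch [ 0.6507 -0.4103] F [ 0.5 -0.1 -1.7] M [0.   0.06 0.  ] j7 2.53
notch bed mm [-2.000e-01 -5.813e+02] F bed [ 0.5 -0.1]
```

Request:
arm_command(
  plan=[
    {"claw":1,"tx":0,"ty":0.0015,"tz":0,"ax":0,"ay":0,"az":0},
    {"claw":1,"tx":0,"ty":0,"tz":0.0005,"ax":0,"ay":0,"az":0},
    {"claw":1,"tx":0,"ty":0,"tz":0.0005,"ax":0,"ay":0,"az":0},
    {"claw":1,"tx":0,"ty":0,"tz":0.0005,"ax":0,"ay":0,"az":0},
    {"claw":1,"tx":0,"ty":0,"tz":0,"ax":0,"ay":0,"az":0},
    {"claw":1,"tx":0,"ty":0,"tz":0,"ax":0,"ay":0,"az":0},
    {"claw":1,"tx":0,"ty":0,"tz":0,"ax":0,"ay":0,"az":0},
    {"claw":1,"tx":0,"ty":0,"tz":0,"ax":0,"ay":0,"az":0},
    {"claw":1,"tx":0,"ty":0,"tz":0,"ax":0,"ay":0,"az":0},
    {"claw":1,"tx":0,"ty":0,"tz":0,"ax":0,"ay":0,"az":0},
  ],
)

```text
clock: 30.92
tcp_pos: [0.5129, -0.4166, 0.2027]
orientation: [-0.09, 3.14, 0.0]
contact_force: [-0.3, -0.3, 0.1]
grip_width: 0.0186
gripper_force: 69.2
```

```bash
python3 chk.py
```

```text
t 30.92 tcp [ 0.5129 -0.4166  0.2027] stickyaw 3.28 notch [ 0.6507 -0.4087] F [-0.3 -0.3  0.1] M [ 0.17 -0.01  0.01] j7 2.53
notch bed mm [-2.000e-01 -5.797e+02] F bed [-0.3 -0.3]
```

Request:
arm_command(
  plan=[
    {"claw":1,"tx":0,"ty":0,"tz":0.0005,"ax":0,"ay":0,"az":0},
    {"claw":0.7,"tx":0,"ty":0,"tz":0,"ax":0,"ay":0,"az":0},
    {"claw":0.6,"tx":0,"ty":0,"tz":0,"ax":0,"ay":0,"az":0},
    {"claw":0.5,"tx":0,"ty":0,"tz":0,"ax":0,"ay":0,"az":0},
    {"claw":0.45,"tx":0,"ty":0,"tz":0,"ax":0,"ay":0,"az":0},
    {"claw":0.45,"tx":0,"ty":0,"tz":0,"ax":0,"ay":0,"az":0},
    {"claw":0.45,"tx":0,"ty":0,"tz":0,"ax":0,"ay":0,"az":0},
    {"claw":0.45,"tx":0,"ty":0,"tz":-0.005,"ax":0,"ay":0,"az":0},
    {"claw":0.45,"tx":0,"ty":0,"tz":-0.015,"ax":0,"ay":0,"az":0},
    {"claw":0.45,"tx":0,"ty":0,"tz":-0.025,"ax":0,"ay":0,"az":0},
  ],
)

```text
clock: 31.75
tcp_pos: [0.5122, -0.4159, 0.2463]
orientation: [0.09, -3.137, -0.004]
contact_force: [-0.0, -0.2, 0.9]
grip_width: 0.047
gripper_force: 0.0
```

Request:
arm_command(
  plan=[
    {"claw":0.45,"tx":0,"ty":0,"tz":-0.03,"ax":0,"ay":0,"az":0},
    {"claw":0.45,"tx":0,"ty":0,"tz":-0.03,"ax":0,"ay":0,"az":0},
    {"claw":0.45,"tx":0,"ty":0,"tz":-0.03,"ax":0,"ay":0,"az":0},
    {"claw":0.45,"tx":0,"ty":0,"tz":-0.03,"ax":0,"ay":0,"az":0},
    {"claw":0.45,"tx":0.02,"ty":0,"tz":-0.03,"ax":0,"ay":0,"az":0},
    {"claw":0.45,"tx":0.01,"ty":0,"tz":0,"ax":0,"ay":0,"az":0},
    {"claw":0.45,"tx":0,"ty":0,"tz":0,"ax":0,"ay":0,"az":0},
    {"claw":0.45,"tx":0,"ty":0,"tz":0,"ax":0,"ay":0,"az":0},
    {"claw":0.45,"tx":0,"ty":0,"tz":0,"ax":0,"ay":0,"az":0},
    {"claw":0.45,"tx":0,"ty":0,"tz":0,"ax":0,"ay":0,"az":0},
  ],
)

```text
clock: 32.58
tcp_pos: [0.4836, -0.4176, 0.3961]
orientation: [0.092, -3.139, -0.002]
contact_force: [0.5, 0.2, 0.1]
grip_width: 0.047
gripper_force: 0.0
```

```bash
python3 chk.py scene top;python3 - <<'E'
from h import *
z=lambda x,s:cv2.resize(x,s,interpolation=cv2.INTER_CUBIC)
w=r.grab_frame("wrist");a=np.load("top.npy")[125:245,90:270]
m,T=cam("scene")
for q in("stick_grip","rest_seat"):print(q,[np.round(world(d["location"],T),4).tolist() for d in r.tip_of(q,"scene")[:2]])
save(np.hstack([z(a,(400,267)),z(w,(400,300))[:267]]),"c4.png")
E
```

```text
t 32.58 tcp [ 0.4836 -0.4176  0.3961] stickyaw 3.35 notch [ 0.6214 -0.4095] F [0.5 0.2 0.1] M [-0.04 -0.02  0.01] j7 2.46
notch bed mm [ -29.5 -578.8] F bed [0.5 0.2]
scene stick_notch [([0.6484, -0.4031, 0.0336], 0.87)]
scene carrier_back [([0.6613, 0.4534, -0.0003], 0.67), ([0.6241, 0.1873, 0.0219], 0.63)]
scene carrier [([0.6442, 0.2405, 0.0128], 0.58)]
top stick_notch [([0.653, -0.408, 0.0291], 0.89)]
top carrier_back []
top carrier [([0.6143, 0.1674, 0.0007], 0.22)]
stick_grip [[0.513, -0.417, 0.0419]]
rest_seat [[0.5105, -0.4127, 0.0413], [0.653, -0.4043, 0.0321]]
```

View pics/c4.png

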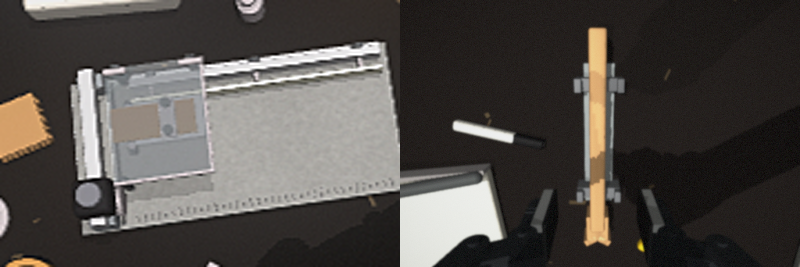

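The left crop shows the carrier under the guard along the fence. The right crop shows the stick lying between the ears of both saddles.

```bash
python3 -c "
from bench import r
print(r.hand_in())"
```

```text
the job is handed in; nothing more can be done
None
```

I handed the job in at about 33 s: the carrier is home against the stop and along the fence under the guard, the stick is back on its rest, and the force readings, taken at the end of each move, peaked near 6 N towards the fence and 10 N along the feed.

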